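# Flick the pawl free and lower the check weight onto the balance

### The arm

A 6-joint arm with a two-finger parallel gripper is mounted at the origin on the work surface. World frame = base frame: x ahead of the robot, y to its left, z up, the work surface at z = 0. Lengths are in m, angles in degrees, forces in N, time in s.
With the tool pointing down it reaches from about 0.4 to 0.825 m from the base axis. Payload 7 kg.
Tool frame: the origin (TCP) lies midway between the tips of the shut fingers; the grasp point (between the pads) lies r.tcp_to_grasp behind it (r.tcp_to_grasp is the distance from the TCP to the grasp point, in m); x points along the fingers, y is the direction in which the jaws open and shut, and the axes are right-handed (so a half turn about x gives the same grasp; the last joint's range is limited). The gripper opens to 88 mm and grips with 3 to 60 N. Pads are 19 mm wide; open, the fingers measure 130 mm over their backs; the gripper's body (78 mm by 193 mm) begins 47 mm behind the grasp point.
Start: joints at [-54.253, 20.546, 0.682, 0, -70.136, -16.507], TCP at [0.222, -0.637, 0.193] pointing down, gripper open.
Joint ranges: [-176.03, 176.03], [-82.01, 121.73], [-58.28, 71.71], [-173.87, 95.51], [-174.79, -0.11], [-173.66, 173.66]. Speed limits (degrees/s): [136.94, 136.94, 172.46, 180, 180, 180].

### API

Orientations are given as [roll, pitch, yaw] about the fixed x, y, z axes, in that order (R = Rz(yaw) Ry(pitch) Rx(roll)).
In Python, from plant import r gives the robot as it stands.
- The arm moves only by the tool carry_out, never from a script. Its argument "moves" is a list of rows, each a list of 7 numbers: the shift along the world's x, y, z in mm, then the turn, a rotation vector about the world's x, y, z in rad, then the opening in per cent of the stroke, from 0 (shut) to 100 (fully open). In form: [[x, y, z, wx, wy, wz, claw], ...]. A call has 1 to 5 rows; each row is the pose to reach, as a shift and turn from the pose commanded when the call began; what a row does not reach only later rows make up. A row lasts 1/10 s, in which the tool goes at most 50 mm and 8.59 degrees, less where a joint would pass 70% of its speed; a pose out of reach is approached as far as the arm can. A call with a gripper value outside its range is refused whole. The fingers move at their own pace and stop on an object; "squeeze" is the grip in N (left out, the last holds). Time passes only in rows, so rows that repeat a pose let the fingers close. It gives the time, the measured TCP pose, the force and the opening at its end, in the units of the state.
- r.get_state(): the state, without advancing time (a new reading comes with each control period).
- r.capture(name): name is "side" or "top" or "wrist"; returns the picture (480x640x3 uint8, blue, green, red); there is no depth.
- r.camera_params(name): a dict with "K" (3x3 intrinsics, pixels), "rvec" (rotation vector, rad) and "tvec" (3), from world to camera coordinates, as OpenCV has them. Camera axes: x right, y down, z forward; pixel columns grow to the right and rows downward; lengths in m; the calibration is good to about 2 mm. A picture is of the moment at which its call begins: read the wrist's pose just before it. camera_params takes no time and is no camera call; for the wrist camera it gives the pose at the moment of the call.
- r.close_job(): hands the job in, once; it reports no verdict.
The state is a dict: "time_s": time; "joints": joint angles; "qd": joint speeds; "joint_torque": joint torques, N m; "tcp_pos": TCP position; "eef_rot": TCP orientation; "contact_force": force on the tool from outside, world axes, zero at the start; "moment": the same for the moment, N m; "gripper_width": finger opening in m.
Only numpy, scipy, OpenCV 4.12 (cv2) and the standard library are available. Lean on these libraries where they do the work, as an engineer would, in place of code of your own. Each camera call takes 0.05 s, during which the arm holds its last target. There are 200 camera calls.

### The job

Take the square-handled metal rod from the white tray and, with the rod only, flick up the tail of the stand's weighted pawl until the pawl falls over to its open side and stays there. Then press the carriage down gently by its black knob until the check weight sits firmly on the weighing pan, feeling for the pan since its height is not known and it must not be overloaded. Leave the rod lying flat in the white tray and leave the other things where they are.

Things in the scene. Friction and masses are not known exactly. Their poses are not given: they have to be found in the camera images.
- stand: Fixed stand. Origin on the bench under the axis of its steel column (30 x 30 mm, 293 mm tall, ledges like rungs on its +y face). Grey foot plate 18 mm high (x -28 to +97, y +-85 mm). Its -x axis points from the column over the balance, roughly towards the robot; yawed up to 0.25 rad from the world. The carriage slides on the column and carries the pawl; all share the stand's axes.
- carriage: Carriage with check weight. Origin = centre of the flat top of its black press knob (disc 42 mm across, 12 thick), 120 mm from the column towards -x of the stand, 194 to 199 mm above the bench at the start. Slides straight down, stays where left: 3 to 6 N of push moves it down, about 18 N would lift it. With the pawl engaged it goes down 6 mm at most and locks. Over 25 N by the hand strains it.
- weight_foot (a point): Centre of the underside of the round steel check weight (58 mm across), on the carriage, 80 mm straight below the knob's top. Between knob and weight runs the aluminium arm, 26 mm wide, 24 to 40 mm below the knob's top, back to the column.
- pawl: Weighted throw-over pawl, dark steel. Origin on its pivot pin, 22 mm above the knob's top, at x 0, y +22 mm of the stand; its x axis lies along the pin, parallel to the stand's x. It only turns about x (roll): 0 engaged, growing as the tail rises, 1.45 = stop on the open side. Past about 1.15 it falls over to the stop by itself; let go earlier it falls back. Rod pushes over 12 N bend it.
- pawl_tail (a point): Underside of the pawl's tail, 62 mm from the pin, mid-width; moves with the pawl. The tail is a flat plate, in the pawl's frame y +4 to +80, x -78 to -38, z -3 to +3 mm, level at the start; free space of 60 mm below it. Lifting here takes about 2 N, less as it rises. The carriage's upright cheek plate stands behind, at x -26 to -18 mm of the pawl.
- pawl_weight (a point): Centre of the pawl's counterweight, a steel cylinder 36 mm across and 34 mm long along x, above the tail at x -58, y +35, z +35 mm of the pawl; swings over with it.
- balance: Fixed balance, grey housing 195 x 235 x 50 mm on feet, origin at the centre of its underside, 130 mm from the column towards -x of the stand. On top a white weighing pan, 145 x 155 mm, under the check weight. The pan's top is 66 to 92 mm above the bench (height-adjustable post), set differently each time and not measured: feel for it. It gives about 1 mm per 8 N. More than 15 N overloads it.
- tray: Fixed shallow white tray 300 x 180 mm, walls 14 mm high and 4 mm thick, inner floor about 4 mm above the bench; origin at the centre of its underside, long side along its x.
- rod: Loose metal rod, 100 g, starts lying in the tray. Aluminium handle 90 mm long (along x), 16 mm wide, 18 mm high, origin at the centre of the handle's underside; from its +x end sticks out a round steel rod 7 mm thick and 95 mm long, its axis 9 mm above the underside; the tip is 140 mm from the origin. Centre of mass about 32 mm from the origin towards the tip.
- spatula: Bystander: spatula with black handle lying in the tray beside the rod, 190 mm long.
- beaker: Bystander: small glass beaker, 68 mm across, 85 mm high.
- amber: Bystander: amber reagent bottle with blue cap, 72 mm across, 150 mm high.
- mortar: Bystander: white ceramic bowl, 110 mm across, 50 mm high.
- jar: Bystander: white plastic jar with black lid, 60 mm across, 90 mm high.
- mouse: Bystander: black computer mouse, 100 x 58 mm.
There are look-alikes about, which are no part of the job. Of the things like the rod, leave any that is yellow; of the rest the smaller one is meant.

How it is judged (in metres and radians):
On the way, in this order (a step that is already met when the one before it is completed fails the run):
1. the pawl has been thrown over to its open side (turned more than 1.25 rad) while the carriage is still up, within 12 mm of its start (angle between pawl's own z axis and vertical above 1.25 rad and distance of carriage from where it was at the start of the episode below 0.012 m), for 0.2 s.
2. the check weight bears on the weighing pan with more than 2 N (contact force between carriage and balance above 2 N), for 0.2 s.
At the end, for the whole second after the job is handed in: The pawl rests on its open side (turned more than 1.25 rad), the check weight rests on the weighing pan with 2 to 15 N, carriage at rest, and the rod lies flat (within about 0.1 rad of level) and still on the tray's floor, its origin inside the tray's walls (angle between pawl's own z axis and vertical above 1.25 rad and contact force between carriage and balance between 2 and 15 N and z of rod in the frame of tray between -0.005 and 0.026 m and angle between rod's own x axis and vertical above 1.47 rad and x of rod in the frame of tray between -0.145 and 0.145 m and y of rod in the frame of tray between -0.085 and 0.085 m and linear speed of rod below 0.02 m/s and linear speed of carriage below 0.01 m/s); the robot touches nothing.
It fails at once if the carriage was forced down (more than 15 mm below its start) with the pawl not thrown over (distance of carriage from where it was at the start of the episode above 0.015 m and angle between pawl's own z axis and vertical below 1 rad).
It fails at once if the weighing pan was overloaded: the check weight or anything else pressed on the balance with more than 15 N (contact force between any of carriage, anything else and balance above 15 N).
It fails at once if the rod was forced against the pawl or carriage with more than 12 N (contact force between rod and carriage above 12 N).
It fails at once if the fingers or arm pressed on the carriage with more than 25 N, or pushed the pawl itself instead of using the rod (contact force between any of the fingers, the arm and carriage above 25 N or contact force between any of the fingers, the arm and pawl above 1 N).
It fails at once if a bystander (spatula, beaker, bottle, bowl, jar or mouse) was moved by more than 40 mm (distance of any of spatula, beaker, amber, mortar, jar, mouse from where it was at the start of the episode above 0.04 m).
It also fails if it takes over 67 s, if anything falls off the work surface, if the arm or the gripper's body presses on something with over 40 N, if the wrist force passes 120 N, or if a joint passes its speed limit or range.

## Working session

There is one attempt and no reset: what is moved stays moved. The work goes in short steps, Python scripts to look and compute and a tool call to move; the robot and the scene stay as the last step left them, time stands still between calls to the robot, and variables do not carry over. Pictures are saved under pics/ and viewed, about 8 in all and at most 12, crops included, and the job is handed in when it is done.

Besides the shell and the picture viewer there is one more tool, called as name(argument=value, ...), one argument or row to a line, values as JSON. carry_out: Moves the arm, as the interface text tells. Its arguments: {"type":"object","properties":{"moves":{"type":"array"},"squeeze":{"type":"number"}},"required":["moves"]}

```bash
ls; mkdir -p pics; python3 - <<'E'
from plant import r
import cv2,numpy as np
print(r.tcp_to_grasp, r.get_state())
for n in ("side","top"):
    cv2.imwrite(f"pics/{n}0.png",r.capture(n)); p=r.camera_params(n)
    R=cv2.Rodrigues(np.array(p["rvec"]))[0]; print(n,p["K"],"pos",-R.T@np.array(p["tvec"]).ravel(),R)
E
```

```text
pics
0.0188 {'time_s': 0.0, 'joints': array([-5.42548031e+01,  2.05902099e+01,  6.33770264e-01, -2.09225896e-02,
       -7.01364996e+01, -1.65074086e+01]), 'qd': array([ 0.01492941,  0.00862567,  0.02365102,  0.07142732, -0.00474607,
        0.041787  ]), 'joint_torque': array([-2.54631332e-04, -5.82707655e+01,  2.93075985e+01,  6.99760839e+00,
        7.22437195e-03, -1.06453458e-04]), 'tcp_pos': array([ 0.22220166, -0.63679249,  0.19173402]), 'eef_rot': array([ 94.55982328,  89.90500168, 113.79048658]), 'contact_force': array([-0.53855489,  0.27290851,  0.51587505]), 'moment': array([ 0.02298111, -0.03433108,  0.05658933]), 'gripper_width': 0.08737199125031052}
side [[460.2699553    0.         314.23731399]
 [  0.         460.2699553  241.75474833]
 [  0.           0.           1.        ]] pos [ 0.27408784 -1.2952645   0.83536406] [[ 0.98756725 -0.15713762 -0.00432429]
 [-0.07753395 -0.46298121 -0.88297049]
 [ 0.13674582  0.87232801 -0.46940858]]
top [[441.14349395   0.         319.83066119]
 [  0.         441.14349395 234.98116278]
 [  0.           0.           1.        ]] pos [ 0.36326664 -0.07148525  1.45962304] [[-0.00805003 -0.9999419   0.00716901]
 [-0.99791285  0.00757392 -0.06412937]
 [ 0.06407135 -0.00767029 -0.99791584]]
```

View pics/side0.png

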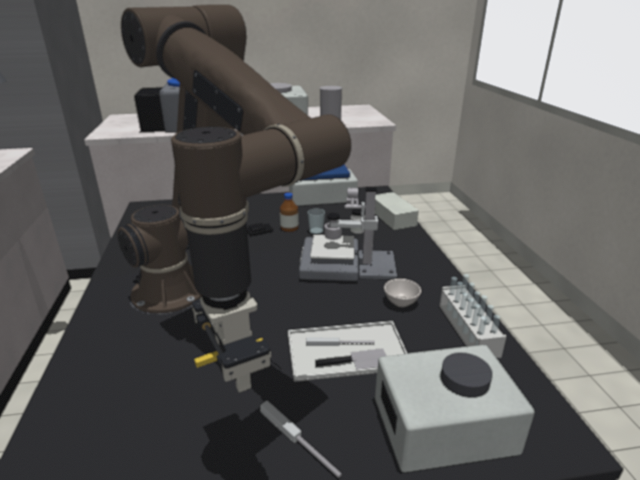

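View pics/top0.png

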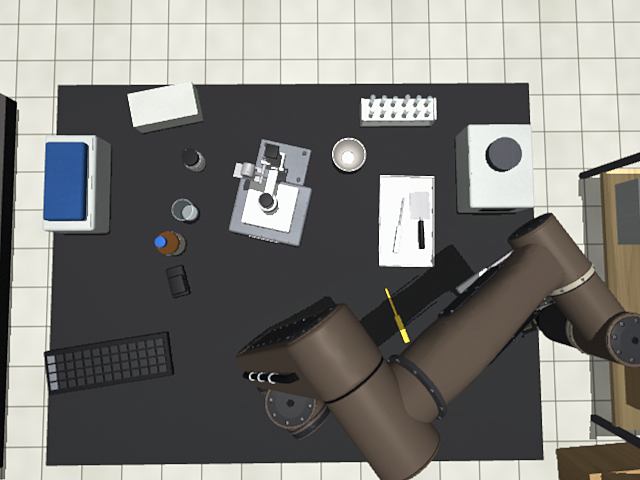

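The side view shows the tray at (347,348) with the grey rod (305–375,343) and the black-handled spatula. The larger rod is on the bench at (300,440), a yellow one is near the gripper, and the stand is at (365,235). The top view shows the tray at (406,221), the rod at about (400,222), the knob at about (267,203) and the tail and counterweight at about (243,170). I'll zoom in on both.

```bash
cat > h.py <<'E'
from plant import r
import cv2,numpy as np
def cam(n): 
    p=r.camera_params(n); return np.array(p["K"]),cv2.Rodrigues(np.array(p["rvec"]))[0],np.array(p["tvec"]).ravel()
def ray(c,uv):
    K,R,t=c; d=R.T@np.linalg.inv(K)@np.array([uv[0],uv[1],1.]); return -R.T@t,d
def on(c,uv,z):
    o,d=ray(c,uv); return o+d*(z-o[2])/d[2]
def px(c,P):
    K,R,t=c; q=K@(R@np.array(P,float)+t); return q[:2]/q[2]
E
python3 - <<'E'
import cv2,numpy as np
t=cv2.imread("pics/top0.png"); s=cv2.imread("pics/side0.png")
a=cv2.resize(t[130:250,225:315],(450,600),interpolation=cv2.INTER_CUBIC)
b=cv2.resize(t[170:270,375:438],None,fx=5.5,fy=6,interpolation=cv2.INTER_CUBIC)[:600]
cv2.imwrite("pics/c1.png",np.hstack([a,b])[:, :800])
from h import *
c=cam("top")
print("rough knob",on(c,(267,202),.197),"rod",on(c,(400,222),.015),"tray",[on(c,p,.014) for p in((379,175),(434,176),(433,267),(379,266))])
E
```

```text
rough knob [0.54065003 0.07016886 0.197     ] rod [ 0.49683765 -0.34685741  0.015     ] tray [array([ 0.65389554, -0.28040642,  0.014     ]), array([ 0.64933495, -0.46304748,  0.014     ]), array([ 0.34820884, -0.45233369,  0.014     ]), array([ 0.35290766, -0.27539141,  0.014     ])]
```

View pics/c1.png

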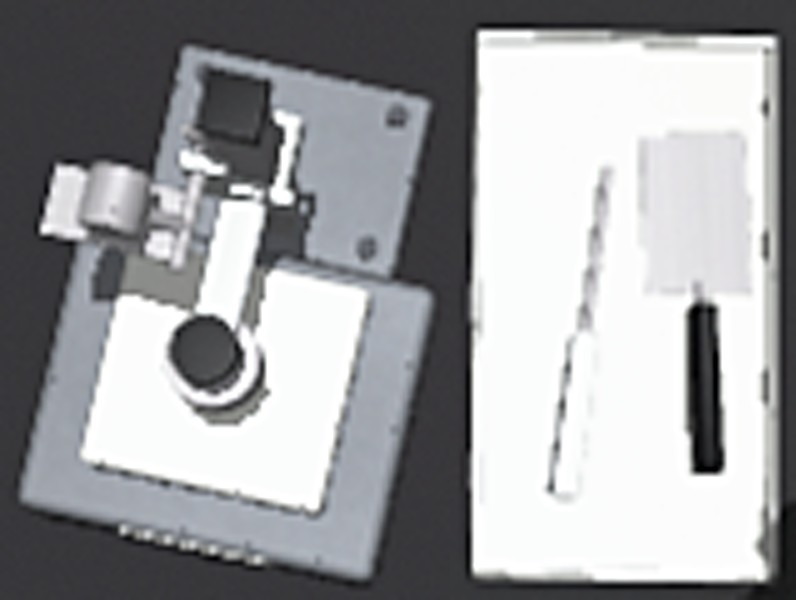

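In the crop the knob is at (206,352), the column top at (236,105) and the tail and weight at (95,200). The rod's handle runs from (565,495) to (580,335) with the tip at (607,168), so it points along +x.

```bash
python3 - <<'E'
from h import *
c=cam("top"); A=lambda u,v:(225+u/5-.4,130+v/5-.4); B=lambda u,v:(375+(u-450)/5.5-.4,170+v/6-.4)
k=on(c,A(206,352),.197); col=on(c,A(236,105),.293)
d=col-k; print("knob",k,"col",col,np.hypot(*d[:2]),"yaw",np.arctan2(d[1],d[0]))
p=[on(c,A(*q),.05) for q in((433,292),(370,580),(20,500))]
print("housing",p,np.arctan2(*(p[0]-p[1])[[1,0]]),np.arctan2(*(p[2]-p[1])[[1,0]])-np.pi/2)
w=np.arctan2(d[1],d[0]);
f=[on(c,B(*q),.022) for q in((548,490),(577,497),(565,330),(596,337))]; tip=on(c,B(607,168),.013)
b=(f[0]+f[1])/2; e=(f[2]+f[3])/2; print("rod back",b,"front",e,"tip",tip,"len",np.hypot(*(e-b)[:2]),np.hypot(*(tip-b)[:2]),"yaw",np.arctan2(*(tip-b)[[1,0]]),np.arctan2(*(e-b)[[1,0]]))
# tail edge
for q in((50,165),(40,235)): print("tail corner",on(c,A(*q),.222))
s=r.get_state(); from scipy.spatial.transform import Rotation as Ro
print(Ro.from_euler("xyz",s["eef_rot"],degrees=True).as_matrix().round(3))
E
```

```text
knob [0.54647481 0.07362003 0.197     ] col [0.66582592 0.04648899 0.293     ] 0.12239599804992539 yaw -0.2235227027211611
housing [array([ 0.60574202, -0.0557195 ,  0.05      ]), array([ 0.4202799, -0.0141931,  0.05     ]), array([0.47324099, 0.20946117, 0.05      ])] -0.22027451474756793 -0.2325160521012577
rod back [ 0.39857555 -0.32744376  0.022     ] front [ 0.48576702 -0.3398318   0.022     ] tip [ 0.57798602 -0.35925767  0.013     ] len 0.08806711071982387 0.1822093327141736 yaw -0.17550038670710705 -0.1411339634947368
tail corner [0.6503498  0.15917182 0.222     ]
tail corner [0.61023935 0.16465319 0.222     ]
[[-0.001 -0.329  0.944]
 [ 0.001  0.944  0.329]
 [-1.     0.002 -0.   ]]
```

carry_out(
  moves=[
    [30,37,0,0,0,-0.1,40],
    [60,74,0,0,0,-0.2,40],
    [90,112,0,0,0,-0.3,40],
    [120,149,0,0,0,-0.4,40],
    [150,186,0,0,0,-0.5,40],
  ],
  squeeze=40,
)

```text
time_s: 0.6
tcp_pos: [0.3731, -0.4495, 0.1924]
eef_rot: [139.6, 90.0, 129.9]
contact_force: [1.3, -0.4, 0.6]
gripper_width: 0.0535
```

carry_out(
  moves=[
    [30,37,-20,0,0,0,40],
    [60,74,-60,0,0,0,40],
    [91,112,-90,0,0,0,40],
    [91,112,-100,0,0,0,40],
    [91,112,-100,0,0,0,40],
  ],
)

```text
time_s: 1.1
tcp_pos: [0.4627, -0.3364, 0.0892]
eef_rot: [163.5, 89.7, 154.2]
contact_force: [-0.6, -0.0, -0.0]
gripper_width: 0.0354
```

```bash
python3 - <<'E'
from h import *
s=r.get_state(); print(s["tcp_pos"],s["eef_rot"],s["gripper_width"],s["contact_force"],s["joints"])
c=cam("wrist"); im=r.capture("wrist"); cv2.imwrite("pics/w1.png",im)
print(px(c,[.463,-.339,.022]),px(c,[.4425,-.3355,.022]),px(c,s["tcp_pos"]))
E
```

```text
[ 0.46265539 -0.33640015  0.08921688] [163.48827945  89.66779154 154.22557757] 0.03539392027892428 [-0.62433441 -0.00499545 -0.04306197] [-1.64715282e+01  1.62493609e+01 -2.01397222e+01 -6.64314655e-02
 -5.39387744e+01 -8.27519152e+01]
[305.11461617 247.80775078] [305.29600895 214.94002724] [309.08774325 282.63674739]
```

View pics/w1.png

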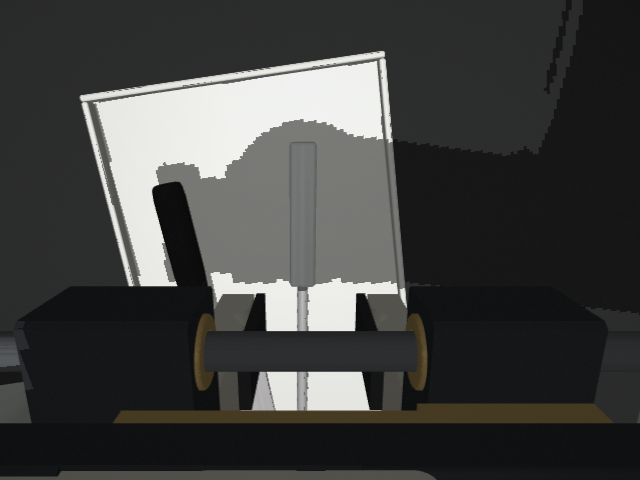

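The wrist picture shows the handle running vertically from (303,142) to (302,287). It is centred between the fingers and well aligned, and the spatula is clear at (180,230).

```bash
python3 - <<'E'
from h import *
c=cam("wrist")
b=on(c,(303.5,145),.022);f=on(c,(302,287),.022);t=on(c,(302.5,405),.014)
print(b,f,np.linalg.norm(f-b),np.arctan2(*(f-b)[[1,0]]),np.arctan2(*(t-b)[[1,0]]))
E
```

```text
[ 0.4016443  -0.33137515  0.022     ] [ 0.48924763 -0.34694709  0.022     ] 0.08897656934610879 -0.17591771586035376 -0.16962391341449365
```

carry_out(
  moves=[
    [0,-6,-30,0,0,-0.01,40],
    [0,-6,-60,0,0,-0.01,40],
    [0,-6,-76,0,0,-0.01,40],
    [0,-6,-82,0,0,-0.01,40],
    [0,-6,-82,0,0,-0.01,40],
  ],
)

```text
time_s: 1.65
tcp_pos: [0.463, -0.346, 0.0108]
eef_rot: [-160.3, 90.0, -170.3]
contact_force: [-0.4, 0.8, 0.8]
gripper_width: 0.0352
```

carry_out(
  moves=[
    [0,0,0,0,0,0,0],
    [0,0,0,0,0,0,0],
    [0,0,0,0,0,0,0],
    [0,0,0,0,0,0,0],
    [0,0,0,0,0,0,0],
  ],
)

```text
time_s: 2.15
tcp_pos: [0.4636, -0.3453, 0.011]
eef_rot: [-8.1, 90.0, -18.1]
contact_force: [-0.1, 0.6, 0.0]
gripper_width: 0.0025
```

```bash
python3 - <<'E'
from h import *
s=r.get_state(); print(s["tcp_pos"],s["eef_rot"],s["gripper_width"],s["contact_force"])
a=r.capture("wrist"); b=cv2.resize(r.capture("side")[300:400,270:430],(640,400),interpolation=cv2.INTER_CUBIC)
cv2.imwrite("pics/w2.png",cv2.resize(np.vstack([a[80:],b]),(480,600)))
E
```

```text
[ 0.46362147 -0.34529265  0.01103274] [ -8.10498941  89.96626404 -18.07819855] 0.00245632686815113 [-0.10824712  0.62418901  0.02674975]
```

View pics/w2.png

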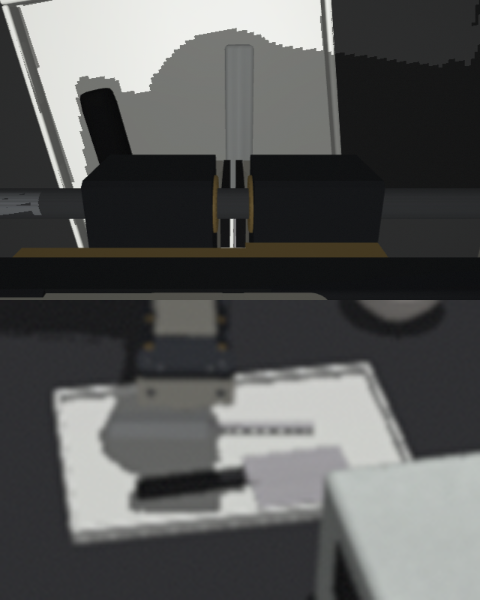

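The wrist view shows the handle at (239,100) disappearing under the fingers. The reported width is 2.5 mm, which suggests they closed on nothing. I'll check where the finger tips are in the side image.

```bash
python3 - <<'E'
from h import *
s=r.get_state(); c=cam("side"); w=cam("wrist"); p=s["tcp_pos"]
for n,q in (("tcp",p),("tcp+18",p+[0,0,.0188]),("handle back",[.4016,-.3314,.022]),("front",[.4892,-.347,.022]),("front bottom",[.4892,-.347,.004]),("tip",[.583,-.363,.013])): print(n,px(c,q).round(1),px(w,q).round(1))
a=r.capture("wrist")[150:430,220:420]; b=r.capture("side")[320:360,295:385]
cv2.imwrite("pics/w3.png",np.hstack([cv2.resize(a,(400,560),interpolation=cv2.INTER_CUBIC),cv2.copyMakeBorder(cv2.resize(b,(400,178),interpolation=cv2.INTER_CUBIC),0,382,0,0,0)]))
E
```

```text
tcp [329.6 343.1] [309.1 282.8]
tcp+18 [329.6 337.7] [309.  297.6]
handle back [306.1 339. ] [316.2 146.1]
front [339.1 339.3] [314.9 343. ]
front bottom [339.  344.5] [314.5 326.1]
tip [374.3 342.1] [314.9 494.4]
```

View pics/w3.png

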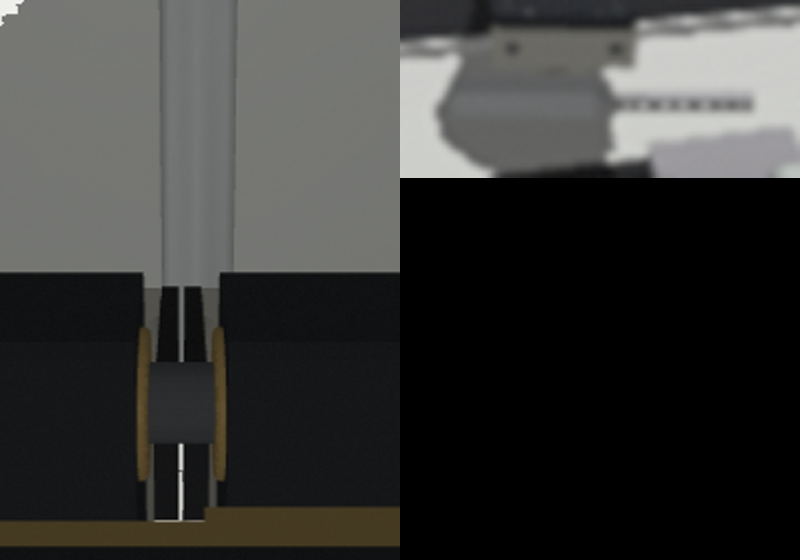

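The side and wrist views agree that the finger tips end just above the handle's top, about 13 mm higher than the reported TCP. They also sit about 3 mm to its −y side. I'll open and feel my way down.

carry_out(
  moves=[
    [0,3,4,0,0,0,40],
    [0,3,4,0,0,0,40],
    [0,3,4,0,0,0,40],
    [0,3,4,0,0,0,40],
    [0,3,-2,0,0,0,40],
  ],
)

```text
time_s: 2.85
tcp_pos: [0.464, -0.3425, 0.0091]
eef_rot: [-12.8, 89.9, -22.8]
contact_force: [-0.2, 0.0, 0.2]
gripper_width: 0.0326
```

carry_out(
  moves=[
    [0,0,-1,0,0,0,40],
    [0,0,-2,0,0,0,40],
    [0,0,-3,0,0,0,40],
    [0,0,-3,0,0,0,40],
  ],
)

```text
time_s: 3.25
tcp_pos: [0.4633, -0.3423, 0.0055]
eef_rot: [174.4, 90.0, 164.4]
contact_force: [0.3, 0.6, 0.0]
gripper_width: 0.0351
```

carry_out(
  moves=[
    [0,0,-1,0,0,0,40],
    [0,0,-2,0,0,0,40],
    [0,0,-3,0,0,0,40],
    [0,0,-3,0,0,0,40],
  ],
)

```text
time_s: 3.65
tcp_pos: [0.4633, -0.3422, 0.0025]
eef_rot: [159.7, 90.0, 149.7]
contact_force: [-0.3, 0.8, 0.6]
gripper_width: 0.0349
```

carry_out(
  moves=[
    [0,0,0,0,0,0,0],
    [0,0,0,0,0,0,0],
    [0,0,0,0,0,0,0],
    [0,0,0,0,0,0,0],
  ],
)

```text
time_s: 4.05
tcp_pos: [0.4634, -0.3423, 0.0027]
eef_rot: [-4.3, 90.0, -14.2]
contact_force: [-0.5, -0.2, -0.3]
gripper_width: 0.0087
```

carry_out(
  moves=[
    [0,0,0,0,0,0,0],
    [0,0,0,0,0,0,0],
  ],
)

```text
time_s: 4.25
tcp_pos: [0.4634, -0.3423, 0.0027]
eef_rot: [21.8, 90.0, 11.8]
contact_force: [-0.2, 0.1, 0.3]
gripper_width: 0.0004
```

carry_out(
  moves=[
    [0,0,-1,0,0,0,0],
    [0,0,-2,0,0,0,0],
    [0,0,-3,0,0,0,0],
    [0,0,-3,0,0,0,0],
  ],
)

```text
time_s: 4.65
tcp_pos: [0.4633, -0.3422, -0.0006]
eef_rot: [166.2, 90.0, 156.2]
contact_force: [0.3, -1.0, 0.1]
gripper_width: 0.0002
```

```bash
python3 - <<'E'
from h import *
s=r.get_state(); print(s["tcp_pos"],s["contact_force"],s["gripper_width"],s["joints"])
a=r.capture("wrist")[150:430,220:420]; b=r.capture("side")[310:360,285:385]
cv2.imwrite("pics/w4.png",np.hstack([cv2.resize(a,(400,560),interpolation=cv2.INTER_CUBIC),cv2.copyMakeBorder(cv2.resize(b,(400,200),interpolation=cv2.INTER_CUBIC),0,360,0,0,0)]))
E
```

```text
[ 0.46326261 -0.34222375 -0.0005749 ] [ 0.27048345 -1.04026218  0.10007812] 0.00018532463291396378 [-1.70045471e+01  2.25986014e+01 -2.50906726e+01 -3.67194356e-03
 -4.23316181e+01 -8.29758054e+01]
```

View pics/w4.png

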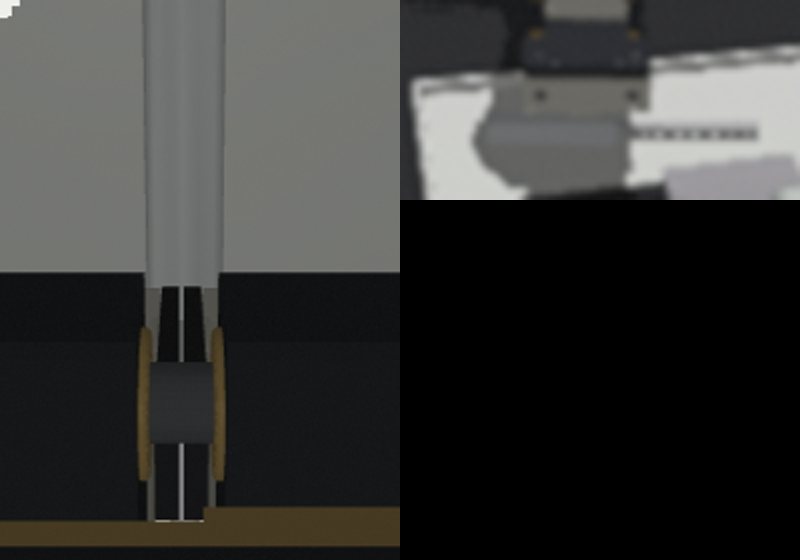

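The side crop shows the shut finger tips still above the handle, centred over it in the wrist view. The reported TCP height therefore reads at least 22 mm too low, so I'll find the real height by touching the handle's top.

carry_out(
  moves=[
    [0,0,-1,0,0,0,0],
    [0,0,-2,0,0,0,0],
    [0,0,-3,0,0,0,0],
    [0,0,-3,0,0,0,0],
  ],
)

```text
time_s: 5.15
tcp_pos: [0.4633, -0.3422, -0.0035]
eef_rot: [168.3, 90.0, 158.3]
contact_force: [-0.3, 0.2, 0.1]
gripper_width: 0.0004
```

carry_out(
  moves=[
    [0,0,-1,0,0,0,0],
    [0,0,-2,0,0,0,0],
    [0,0,-3,0,0,0,0],
    [0,0,-3,0,0,0,0],
  ],
)

```text
time_s: 5.55
tcp_pos: [0.4633, -0.3422, -0.0065]
eef_rot: [166.4, 90.0, 156.4]
contact_force: [-0.5, -0.1, 0.0]
gripper_width: 0.0006
```

carry_out(
  moves=[
    [0,0,-1,0,0,0,0],
    [0,0,-2,0,0,0,0],
    [0,0,-3,0,0,0,0],
    [0,0,-3,0,0,0,0],
  ],
)

```text
time_s: 5.95
tcp_pos: [0.4633, -0.3422, -0.0095]
eef_rot: [165.8, 90.0, 155.8]
contact_force: [0.2, 0.0, -0.3]
gripper_width: 0.0002
```

carry_out(
  moves=[
    [0,0,-1,0,0,0,0],
    [0,0,-2,0,0,0,0],
    [0,0,-2,0,0,0,0],
  ],
)

```text
time_s: 6.25
tcp_pos: [0.4634, -0.3422, -0.0115]
eef_rot: [166.5, 90.0, 156.5]
contact_force: [-0.7, -0.2, -0.4]
gripper_width: 0.0007
```

carry_out(
  moves=[
    [0,0,-1,0,0,0,0],
    [0,0,-2,0,0,0,0],
    [0,0,-2,0,0,0,0],
  ],
)

```text
time_s: 6.55
tcp_pos: [0.4635, -0.3424, -0.0117]
eef_rot: [-47.9, 90.0, -57.8]
contact_force: [-4.5, 4.4, 16.7]
gripper_width: 0.0005
```

```bash
python3 - <<'E'
from h import *
s=r.get_state(); print(s["tcp_pos"],s["contact_force"])
im=r.capture("side"); g=cv2.cvtColor(im,cv2.COLOR_BGR2GRAY)
for c0 in (310,325,330,335,342): print(c0,g[320:360,c0])
E
```

```text
[ 0.46348493 -0.34240999 -0.01165789] [-4.45007338  4.44769935 16.7069498 ]
310 [ 43  43  41  40  39  36  34  46  76 102 112 108 102  99  98  97  97  96
  95  95  99 105 108 108 107 105 101 100  98  99  99  97  97 106 139 180
 201 207 206 205]
325 [ 46  46  48  46  49  47  48  46  47  47  39  31  48  79  98 105 106 104
 106 105 105 106 107 107 108 106 103  99  98  98  99  99  99  99  99 100
  98  89  65  35]
330 [ 46  47  47  47  48  47  46  48  48  45  38  33  49  78  98 105 105 105
 105 104 105 103 103 105 107 106 103  99  99  98  99 100  98  99 100 100
  94  72  42  23]
335 [ 47  46  47  48  48  49  47  48  48  47  38  31  49  78  98 104 105 106
 105 105 105 105 105 106 107 107 103 100  98  99  99  99 100  99 100  95
  78  51  28  21]
342 [ 39  53  59  54  48  46  48  49  52  52  42  33  49  78  98 101  86  75
  82  97 108 106  96  94  99 118 139 145 137 134 125 115 133 170 191 181
 132  70  29  21]
```

The fingers touch the handle's top at a reading of −0.0117, so the real tips are about 33 mm above the reported TCP. I'll raise, open, and go down by feel to about 14 mm below this contact.

carry_out(
  moves=[
    [0,0,8,0,0,0,0],
    [0,0,8,0,0,0,40],
    [0,0,8,0,0,0,40],
    [0,0,8,0,0,0,40],
    [0,0,8,0,0,0,40],
  ],
)

```text
time_s: 7.1
tcp_pos: [0.4632, -0.3422, -0.0057]
eef_rot: [168.6, 90.0, 158.7]
contact_force: [0.4, -0.3, 0.0]
gripper_width: 0.0268
```

carry_out(
  moves=[
    [0,0,-3,0,0,0,40],
    [0,0,-6,0,0,0,40],
    [0,0,-9,0,0,0,40],
    [0,0,-11,0,0,0,40],
    [0,0,-11,0,0,0,40],
  ],
)

```text
time_s: 7.6
tcp_pos: [0.4631, -0.3422, -0.0169]
eef_rot: [169.0, 90.0, 159.0]
contact_force: [-1.0, -0.2, 0.8]
gripper_width: 0.0351
```

Passed the contact height freely, so the handle is between the fingers. A bit lower, then close.

carry_out(
  moves=[
    [0,0,-2,0,0,0,40],
    [0,0,-4,0,0,0,40],
    [0,0,-6,0,0,0,40],
    [0,0,-8,0,0,0,40],
    [0,0,-8,0,0,0,40],
  ],
)

```text
time_s: 8.1
tcp_pos: [0.4632, -0.3422, -0.0247]
eef_rot: [166.7, 90.0, 156.7]
contact_force: [-0.2, -0.0, 0.5]
gripper_width: 0.0351
```

carry_out(
  moves=[
    [0,0,0,0,0,0,0],
    [0,0,0,0,0,0,0],
    [0,0,0,0,0,0,0],
    [0,0,0,0,0,0,0],
    [0,0,0,0,0,0,0],
  ],
)

```text
time_s: 8.6
tcp_pos: [0.4635, -0.3423, -0.0242]
eef_rot: [-4.9, 90.0, -14.8]
contact_force: [-0.3, -0.6, 1.1]
gripper_width: 0.016
```

carry_out(
  moves=[
    [0,0,10,0,0,0,0],
    [0,0,30,0,0,0,0],
    [0,0,75,0,0,0,0],
    [0,0,120,0,0,0,0],
    [0,0,165,0,0,0,0],
  ],
)

```text
time_s: 9.1
tcp_pos: [0.4629, -0.3421, 0.1431]
eef_rot: [-160.8, 90.0, -170.7]
contact_force: [1.1, -0.3, -1.9]
gripper_width: 0.0156
```

carry_out(
  moves=[
    [0,10,45,0,0,0,0],
    [-5,30,85,0,0,0,0],
    [-10,60,120,0,0,0,0],
    [-15,100,135,0,0,0,0],
    [-20,145,135,0,0,-0.05,0],
  ],
)

```text
time_s: 9.6
tcp_pos: [0.4439, -0.1968, 0.2791]
eef_rot: [4.1, 89.7, -8.9]
contact_force: [1.5, 0.6, -1.4]
gripper_width: 0.0155
```

carry_out(
  moves=[
    [-5,45,0,0,0,0,0],
    [-10,92,0,0,0,0,0],
    [-15,140,0,0,0,0,0],
    [-20,188,0,0,0,0,0],
    [-25,235,0,0,0,0,0],
  ],
)

```text
time_s: 10.1
tcp_pos: [0.4173, 0.0392, 0.2766]
eef_rot: [47.5, 89.9, 34.7]
contact_force: [1.8, 0.3, -1.5]
gripper_width: 0.0156
```

carry_out(
  moves=[
    [-1,45,0,0,0,0,0],
    [-2,92,0,0,0,0,0],
    [-3,135,0,0,0,0,0],
    [-3,152,0,0,0,0,0],
    [-3,152,0,0,0,0,0],
  ],
)

```text
time_s: 10.6
tcp_pos: [0.415, 0.1915, 0.2758]
eef_rot: [-146.1, 90.0, -158.7]
contact_force: [-0.1, -0.2, -0.9]
gripper_width: 0.0156
```

carry_out(
  moves=[
    [0,0,-40,0,0,0,0],
    [0,0,-80,0,0,0,0],
    [0,0,-110,0,0,0,0],
    [0,0,-128,0,0,0,0],
    [0,0,-128,0,0,0,0],
  ],
)

```text
time_s: 11.1
tcp_pos: [0.4139, 0.1874, 0.1457]
eef_rot: [-124.6, 89.7, -137.5]
contact_force: [-0.3, 0.2, -1.2]
gripper_width: 0.0155
```

```bash
python3 - <<'E'
from h import *
s=r.get_state(); p=s["tcp_pos"]; print(p,s["contact_force"],s["joints"])
a=s["eef_rot"]; print("tool yaw",np.radians((a[2]-a[0])))
psi=-.224; R=lambda q:np.array([.666+q[0]*np.cos(psi)-q[1]*np.sin(psi),.0465+q[0]*np.sin(psi)+q[1]*np.cos(psi),q[2]])
tip=p+[.122*np.cos(psi),.122*np.sin(psi),.0375]
pts=dict(tip=tip,knob=R([-.120,0,.197]),tailA=R([-.078,.102,.216]),tailB=R([-.038,.102,.216]),tailC=R([-.078,.026,.216]),weightE=R([-.075,.057,.254]),coltop=R([0,0,.293]))
S=r.capture("side");T=r.capture("top"); out=[]
for n,im,x0,y0,w,h in(("side",S,300,170,100,100),("top",T,215,130,100,100)):
    c=cam(n); im=cv2.resize(im[y0:y0+h,x0:x0+w],None,fx=4,fy=4,interpolation=cv2.INTER_CUBIC)
    for k,q in pts.items():
        u=px(c,q); print(n,k,u.round(1)); v=tuple(int(z) for z in ((u-[x0,y0]+.5)*4)); cv2.circle(im,v,2,(0,0,255),-1)
    out.append(im)
cv2.imwrite("pics/s5.png",np.hstack(out))
E
```

```text
[0.41393846 0.18740746 0.14572795] [-0.33163447  0.15017423 -1.2094724 ] [ 4.92935415e+01  1.79353578e+00 -2.97212889e+01 -3.79933382e-02
 -5.87568819e+01 -1.52192478e+02]
tool yaw -0.2254741827564907
side tip [322.7 208. ]
side knob [332.  214.3]
side tailA [345.1 197.5]
side tailB [356.5 197.8]
side tailC [344.9 206.2]
side weightE [346.2 192.2]
side coltop [369.8 188. ]
top tip [236.5 205.5]
top knob [266.  199.1]
top tailA [233.5 176.2]
top tailB [236.7 162.6]
top tailC [259.6 181.9]
top weightE [247.1 175.9]
top coltop [271.8 150.5]
```

View pics/s5.png

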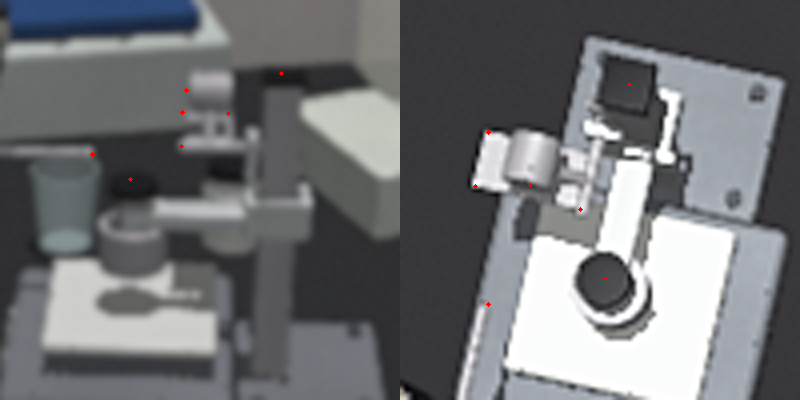

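The overlay agrees with both views: the predicted rod tip falls on the real one (side (92,154), top (488,304)), and the knob, column and tail points match. I'll slide in under the tail.

carry_out(
  moves=[
    [30,-6,0,0,0,0,0],
    [60,-12,0,0,0,0,0],
    [90,-18,0,0,0,0,0],
    [109,-22,0,0,0,0,0],
    [109,-22,0,0,0,0,0],
  ],
)

```text
time_s: 11.7
tcp_pos: [0.5272, 0.1673, 0.1491]
eef_rot: [29.4, 89.9, 16.4]
contact_force: [-0.3, -1.3, -1.1]
gripper_width: 0.0153
```

carry_out(
  moves=[
    [0,0,5,0,0,0,0],
    [0,0,10,0,0,0,0],
    [0,0,15,0,0,0,0],
    [0,0,20,0,0,0,0],
    [0,0,24,0,0,0,0],
  ],
)

```text
time_s: 12.2
tcp_pos: [0.5242, 0.1681, 0.1726]
eef_rot: [53.8, 89.9, 41.0]
contact_force: [0.4, 0.3, -3.3]
gripper_width: 0.0158
```

carry_out(
  moves=[
    [0,0,2,0,0,0,0],
    [0,0,4,0,0,0,0],
    [0,0,6,0,0,0,0],
    [0,0,8,0,0,0,0],
  ],
)

```text
time_s: 12.6
tcp_pos: [0.5242, 0.1678, 0.1795]
eef_rot: [-158.0, 90.0, -170.8]
contact_force: [0.5, 1.6, -2.7]
gripper_width: 0.0159
```

The extra load of about 2 N says the rod is lifting the tail. I'll follow the arc about the pin.

carry_out(
  moves=[
    [0,0,5,0,0,0,0],
    [0,-2,10,0,0,0,0],
    [-1,-3,15,0,0,0,0],
    [-1,-5,21,0,0,0,0],
    [-1,-6,26,0,0,0,0],
  ],
)

```text
time_s: 13.1
tcp_pos: [0.5233, 0.1613, 0.2064]
eef_rot: [-1.6, 90.0, -14.4]
contact_force: [-0.2, 0.2, -2.9]
gripper_width: 0.0155
```

carry_out(
  moves=[
    [0,-2,4,0,0,0,0],
    [-1,-4,8,0,0,0,0],
    [-1,-6,11,0,0,0,0],
    [-2,-10,16,0,0,0,0],
    [-3,-14,21,0,0,0,0],
  ],
)

```text
time_s: 13.6
tcp_pos: [0.5204, 0.1473, 0.2271]
eef_rot: [-83.4, 90.0, -96.3]
contact_force: [-0.0, -0.4, -1.4]
gripper_width: 0.0153
```

carry_out(
  moves=[
    [-1,-4,3,0,0,0,0],
    [-2,-8,6,0,0,0,0],
    [-3,-12,9,0,0,0,0],
    [-4,-16,11,0,0,0,0],
    [-4,-17,11,0,0,0,0],
  ],
)

```text
time_s: 14.1
tcp_pos: [0.5164, 0.1303, 0.2381]
eef_rot: [34.6, 90.0, 21.8]
contact_force: [-0.2, -0.4, -1.0]
gripper_width: 0.0153
```

carry_out(
  moves=[
    [-1,-3,1,0,0,0,0],
    [-1,-6,2,0,0,0,0],
    [-2,-9,2,0,0,0,0],
    [-2,-9,2,0,0,0,0],
    [-2,-9,2,0,0,0,0],
  ],
)

```text
time_s: 14.6
tcp_pos: [0.5144, 0.1216, 0.2396]
eef_rot: [-141.9, 90.0, -154.7]
contact_force: [0.4, 1.3, -0.1]
gripper_width: 0.0157
```

```bash
python3 - <<'E'
from h import *
print(r.get_state()["contact_force"])
S=r.capture("side")[150:290,290:410];T=r.capture("top")[130:270,215:335]
cv2.imwrite("pics/s6.png",np.hstack([cv2.resize(x,(396,462),interpolation=cv2.INTER_CUBIC) for x in (S,T)]))
E
```

```text
[ 0.40246778  1.29391784 -0.09527487]
```

View pics/s6.png

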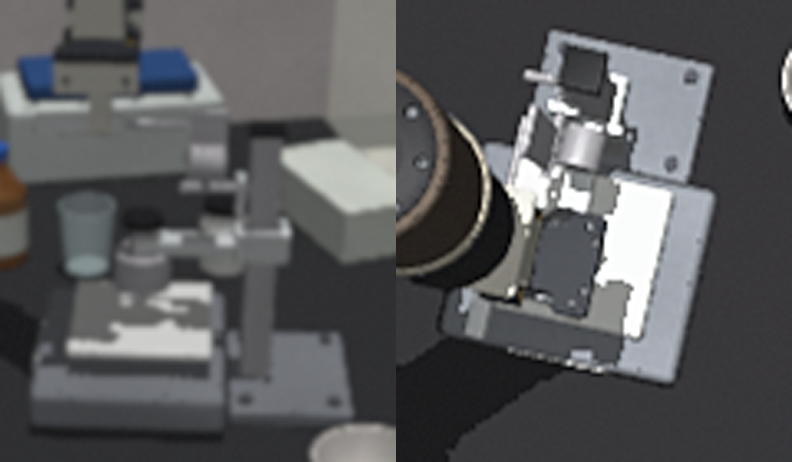

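The picture shows the counterweight over on the −y side (top (580,145)) and the tail plate standing edge-up, so the pawl is thrown. I'll back the rod away and re-check.

carry_out(
  moves=[
    [4,15,0,0,0,0,0],
    [8,35,0,0,0,0,0],
    [-25,43,0,0,0,0,0],
    [-60,51,20,0,0,0,0],
    [-98,59,45,0,0,0,0],
  ],
)

```text
time_s: 15.2
tcp_pos: [0.4152, 0.1818, 0.2837]
eef_rot: [-122.2, 89.8, -135.0]
contact_force: [-0.1, 1.0, -0.6]
gripper_width: 0.0159
```

```bash
python3 - <<'E'
from h import *
s=r.get_state();print(s["tcp_pos"],s["contact_force"])
T=r.capture("top")[130:250,225:345];S=r.capture("side")[150:270,310:430]
cv2.imwrite("pics/s7.png",np.hstack([cv2.resize(x,(396,396),interpolation=cv2.INTER_CUBIC) for x in (S,T)]))
E
```

```text
[0.41515975 0.18182662 0.28365188] [-0.14712048  0.98543263 -0.55317088]
```

View pics/s7.png

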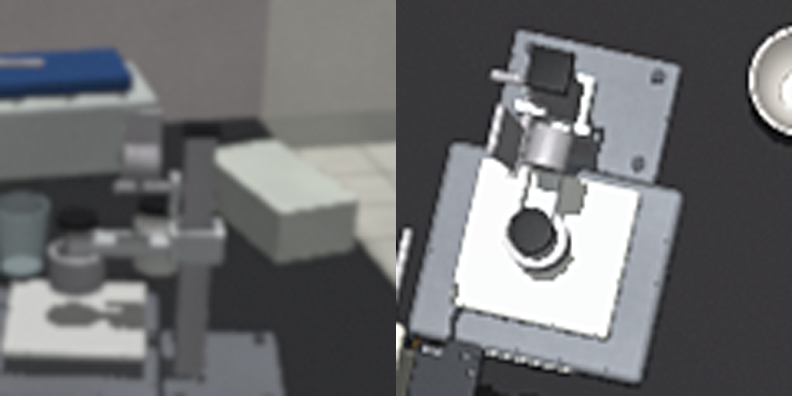

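The pawl stays open with the rod away: weight at (547,147) in the top view, tail upright, carriage still up. Now the rod goes back to the tray.

carry_out(
  moves=[
    [4,-45,0,0,0,0,0],
    [8,-92,0,0,0,0,0],
    [12,-140,0,0,0,0,0],
    [16,-188,0,0,0,0,0],
    [20,-235,0,0,0,0,0],
  ],
)

```text
time_s: 15.8
tcp_pos: [0.4371, -0.0552, 0.2847]
eef_rot: [35.9, 90.0, 23.1]
contact_force: [1.7, 0.7, -0.4]
gripper_width: 0.0157
```

carry_out(
  moves=[
    [5,-45,0,0,0,0,0],
    [10,-92,0,0,0,0,0],
    [15,-140,0,0,0,0,0],
    [20,-188,0,0,0,0.03,0],
    [25,-235,0,0,0,0.05,0],
  ],
)

```text
time_s: 16.3
tcp_pos: [0.4625, -0.2911, 0.2841]
eef_rot: [137.0, 90.0, 127.1]
contact_force: [1.3, 0.7, -1.6]
gripper_width: 0.0154
```

carry_out(
  moves=[
    [1,-27,-35,0,0,0,0],
    [3,-54,-80,0,0,0,0],
    [3,-54,-125,0,0,0,0],
    [3,-54,-170,0,0,0,0],
    [3,-54,-210,0,0,0,0],
  ],
)

```text
time_s: 16.8
tcp_pos: [0.4646, -0.3431, 0.0715]
eef_rot: [166.1, 89.9, 156.1]
contact_force: [0.9, -0.3, -1.6]
gripper_width: 0.016
```

carry_out(
  moves=[
    [0,0,-30,0,0,0,0],
    [0,0,-60,0,0,0,0],
    [0,0,-84,0,0,0,0],
    [0,0,-92,0,0,0,0],
    [0,0,-92,0,0,0,0],
  ],
)

```text
time_s: 17.3
tcp_pos: [0.4642, -0.3428, -0.0189]
eef_rot: [174.0, 89.8, 164.0]
contact_force: [-0.6, -0.4, 0.3]
gripper_width: 0.0157
```

carry_out(
  moves=[
    [0,0,-1,0,0,0,0],
    [0,0,-2,0,0,0,0],
    [0,0,-3,0,0,0,0],
    [0,0,-3,0,0,0,0],
  ],
)

```text
time_s: 17.7
tcp_pos: [0.4648, -0.3434, -0.0196]
eef_rot: [-7.9, 89.9, -17.8]
contact_force: [-0.3, 1.1, -1.3]
gripper_width: 0.0155
```

carry_out(
  moves=[
    [0,0,-1,0,0,0,0],
    [0,0,-2,0,0,0,0],
    [0,0,-3,0,0,0,0],
    [0,0,-4,0,0,0,0],
    [0,0,-4,0,0,0,0],
  ],
)

```text
time_s: 18.2
tcp_pos: [0.4644, -0.3433, -0.0243]
eef_rot: [-153.7, 90.0, -163.7]
contact_force: [-0.9, -0.6, 1.6]
gripper_width: 0.0156
```

Resting on the floor (reading −0.0243, same as the pick). Release, rise and check.

carry_out(
  moves=[
    [0,0,0,0,0,0,40],
    [0,0,0,0,0,0,40],
    [0,0,0,0,0,0,40],
    [0,0,0,0,0,0,40],
    [0,0,15,0,0,0,40],
  ],
)

```text
time_s: 18.7
tcp_pos: [0.4629, -0.3427, -0.0109]
eef_rot: [166.7, 89.8, 156.7]
contact_force: [-0.3, 0.9, 0.0]
gripper_width: 0.0348
```

carry_out(
  moves=[
    [0,0,40,0,0,0,40],
    [0,0,85,0,0,0,0],
    [0,0,130,0,0,0,0],
    [0,0,175,0,0,0,0],
    [0,0,220,0,0,0,0],
  ],
)

```text
time_s: 19.2
tcp_pos: [0.464, -0.3431, 0.2128]
eef_rot: [-0.8, 90.0, -10.8]
contact_force: [1.4, 0.4, 0.7]
gripper_width: 0.0085
```

carry_out(
  moves=[
    [0,45,30,0,0,0,0],
    [0,90,40,0,0,0,0],
    [2,135,40,0,0,0,0],
    [8,180,40,0,0,0,0],
    [16,225,40,0,0,0,0],
  ],
)

```text
time_s: 19.7
tcp_pos: [0.48, -0.1166, 0.2512]
eef_rot: [25.5, 89.9, 15.5]
contact_force: [1.4, 0.2, 0.4]
gripper_width: 0.0003
```

Now to the knob with shut fingers. I'll lean the tool 0.15 rad away from the open pawl and aim 10 mm to the robot side of the knob's centre for clearance.

carry_out(
  moves=[
    [13,38,0,-0.01,-0.04,-0.02,0],
    [26,76,0,-0.02,-0.08,-0.05,0],
    [39,114,0,-0.033,-0.12,-0.05,0],
    [52,152,0,-0.033,-0.146,-0.05,0],
    [63,191,0,-0.033,-0.146,-0.05,0],
  ],
)

```text
time_s: 20.2
tcp_pos: [0.5429, 0.0744, 0.2512]
eef_rot: [-0.9, 81.3, -13.7]
contact_force: [-0.1, -0.5, 0.5]
gripper_width: 0.0004
```

carry_out(
  moves=[
    [0,0,-15,0,0,0,0],
    [0,0,-30,0,0,0,0],
    [0,0,-45,0,0,0,0],
    [0,0,-60,0,0,0,0],
    [0,0,-60,0,0,0,0],
  ],
)

```text
time_s: 20.7
tcp_pos: [0.542, 0.0722, 0.1886]
eef_rot: [-2.2, 81.6, -15.0]
contact_force: [-1.2, -0.6, -0.2]
gripper_width: 0.0004
```

```bash
python3 - <<'E'
from h import *
s=r.get_state();print(s["tcp_pos"],s["eef_rot"],s["contact_force"],s["time_s"])
T=r.capture("top"); b=cv2.resize(T[170:270,375:438],None,fx=4,fy=4,interpolation=cv2.INTER_CUBIC);S=cv2.resize(r.capture("side")[140:265,270:405],None,fx=4,fy=4,interpolation=cv2.INTER_CUBIC)
o=np.zeros((500,800,3),np.uint8);o[:500,:540]=S;o[:400,540:792]=b;cv2.imwrite("pics/s8.png",o)
E
```

```text
[0.54202049 0.07216543 0.18864865] [ -2.15562034  81.58658355 -15.01192868] [-1.19146908 -0.56823249 -0.24645806] 20.7
```

View pics/s8.png

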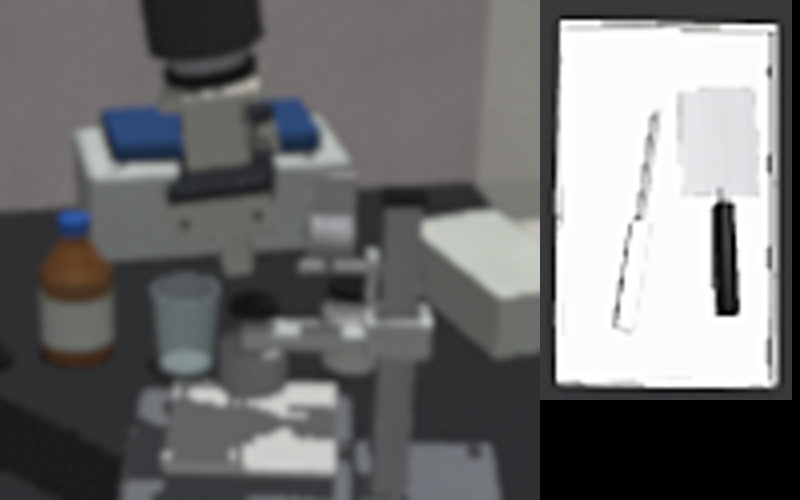

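The side crop shows the shut fingertip at (237,275) just above the knob (252,300), with the gripper clear of the open pawl. The top crop shows the rod flat in the tray beside the spatula. Next I'll come down onto the knob.

carry_out(
  moves=[
    [0,0,-5,0,0,0,0],
    [0,0,-10,0,0,0,0],
    [0,0,-15,0,0,0,0],
    [0,0,-19,0,0,0,0],
    [0,0,-19,0,0,0,0],
  ],
)

```text
time_s: 21.3
tcp_pos: [0.543, 0.0725, 0.1709]
eef_rot: [-1.6, 81.5, -14.4]
contact_force: [-0.2, -0.5, 0.6]
gripper_width: 0.0005
```

carry_out(
  moves=[
    [0,0,-2,0,0,0,0],
    [0,0,-4,0,0,0,0],
    [0,0,-6,0,0,0,0],
    [0,0,-8,0,0,0,0],
    [0,0,-8,0,0,0,0],
  ],
)

```text
time_s: 21.8
tcp_pos: [0.5432, 0.0726, 0.1633]
eef_rot: [-1.4, 81.4, -14.3]
contact_force: [0.4, -0.1, 0.5]
gripper_width: 0.0004
```

carry_out(
  moves=[
    [0,0,-1,0,0,0,0],
    [0,0,-2,0,0,0,0],
    [0,0,-3,0,0,0,0],
    [0,0,-4,0,0,0,0],
    [0,0,-4,0,0,0,0],
  ],
)

```text
time_s: 22.3
tcp_pos: [0.5436, 0.0728, 0.1598]
eef_rot: [-1.2, 81.4, -14.1]
contact_force: [-0.5, 0.1, 2.4]
gripper_width: 0.0007
```

carry_out(
  moves=[
    [0,0,-1,0,0,0,0],
    [0,0,-2,0,0,0,0],
    [0,0,-3,0,0,0,0],
    [0,0,-4,0,0,0,0],
    [0,0,-4,0,0,0,0],
  ],
)

```text
time_s: 22.8
tcp_pos: [0.5435, 0.0727, 0.1555]
eef_rot: [-1.3, 81.4, -14.2]
contact_force: [0.9, -0.4, 2.2]
gripper_width: 0.0002
```

The carriage slides at about 2.3 N. The pan is at least 17 mm below, so I'll go 12 mm and then feel.

carry_out(
  moves=[
    [0,0,-2,0,0,0,0],
    [0,0,-4,0,0,0,0],
    [0,0,-6,0,0,0,0],
    [0,0,-8,0,0,0,0],
    [0,0,-8,0,0,0,0],
  ],
)

```text
time_s: 23.3
tcp_pos: [0.5434, 0.0728, 0.1473]
eef_rot: [-1.3, 81.4, -14.2]
contact_force: [1.2, 0.5, 1.5]
gripper_width: 0.0008
```

carry_out(
  moves=[
    [0,0,-1,0,0,0,0],
    [0,0,-2,0,0,0,0],
    [0,0,-3,0,0,0,0],
    [0,0,-4,0,0,0,0],
    [0,0,-4,0,0,0,0],
  ],
)

```text
time_s: 23.8
tcp_pos: [0.5434, 0.0727, 0.1435]
eef_rot: [-1.3, 81.4, -14.2]
contact_force: [0.4, 0.4, 1.3]
gripper_width: 0.0006
```

carry_out(
  moves=[
    [0,0,-0.5,0,0,0,0],
    [0,0,-1,0,0,0,0],
    [0,0,-1.5,0,0,0,0],
    [0,0,-2,0,0,0,0],
    [0,0,-2.5,0,0,0,0],
  ],
)

```text
time_s: 24.3
tcp_pos: [0.5434, 0.0727, 0.1412]
eef_rot: [-1.3, 81.4, -14.1]
contact_force: [0.8, 0.9, 3.0]
gripper_width: 0.0004
```

carry_out(
  moves=[
    [0,0,-0.5,0,0,0,0],
    [0,0,-1,0,0,0,0],
    [0,0,-1.5,0,0,0,0],
    [0,0,-2,0,0,0,0],
    [0,0,-2.5,0,0,0,0],
  ],
)

```text
time_s: 24.8
tcp_pos: [0.5434, 0.0727, 0.1386]
eef_rot: [-1.3, 81.4, -14.2]
contact_force: [0.9, 0.1, 3.8]
gripper_width: 0.0006
```

carry_out(
  moves=[
    [0,0,-0.5,0,0,0,0],
    [0,0,-1,0,0,0,0],
    [0,0,-1.5,0,0,0,0],
    [0,0,-2,0,0,0,0],
    [0,0,-2,0,0,0,0],
  ],
)

```text
time_s: 25.3
tcp_pos: [0.5434, 0.0727, 0.1366]
eef_rot: [-1.3, 81.4, -14.2]
contact_force: [1.7, -0.1, 2.1]
gripper_width: 0.0004
```

carry_out(
  moves=[
    [0,0,-0.5,0,0,0,0],
    [0,0,-1,0,0,0,0],
    [0,0,-1.5,0,0,0,0],
    [0,0,-2,0,0,0,0],
    [0,0,-2,0,0,0,0],
  ],
)

```text
time_s: 25.8
tcp_pos: [0.5434, 0.0727, 0.1346]
eef_rot: [-1.3, 81.4, -14.2]
contact_force: [1.7, -0.0, 2.6]
gripper_width: 0.0007
```

carry_out(
  moves=[
    [0,0,-0.5,0,0,0,0],
    [0,0,-1,0,0,0,0],
    [0,0,-1.5,0,0,0,0],
    [0,0,-2,0,0,0,0],
    [0,0,-2,0,0,0,0],
  ],
)

```text
time_s: 26.3
tcp_pos: [0.5434, 0.0727, 0.1326]
eef_rot: [-1.3, 81.4, -14.2]
contact_force: [1.3, -0.2, 2.7]
gripper_width: 0.0006
```

carry_out(
  moves=[
    [0,0,-0.7,0,0,0,0],
    [0,0,-1.3,0,0,0,0],
    [0,0,-1.9,0,0,0,0],
    [0,0,-2.3,0,0,0,0],
    [0,0,-2.3,0,0,0,0],
  ],
)

```text
time_s: 26.8
tcp_pos: [0.5434, 0.0727, 0.1303]
eef_rot: [-1.3, 81.4, -14.2]
contact_force: [1.5, 0.3, 3.1]
gripper_width: 0.0004
```

carry_out(
  moves=[
    [0,0,-0.7,0,0,0,0],
    [0,0,-1.3,0,0,0,0],
    [0,0,-1.9,0,0,0,0],
    [0,0,-2.3,0,0,0,0],
    [0,0,-2.3,0,0,0,0],
  ],
)

```text
time_s: 27.3
tcp_pos: [0.5434, 0.0727, 0.128]
eef_rot: [-1.3, 81.4, -14.2]
contact_force: [1.3, 0.3, 2.3]
gripper_width: 0.0004
```

carry_out(
  moves=[
    [0,0,-0.7,0,0,0,0],
    [0,0,-1.3,0,0,0,0],
    [0,0,-1.9,0,0,0,0],
    [0,0,-2.3,0,0,0,0],
    [0,0,-2.3,0,0,0,0],
  ],
)

```text
time_s: 27.8
tcp_pos: [0.5436, 0.0727, 0.1264]
eef_rot: [-1.3, 81.4, -14.1]
contact_force: [-2.0, 1.4, 8.3]
gripper_width: 0.0005
```

carry_out(
  moves=[
    [0,0,-0.3,0,0,0,0],
    [0,0,-0.3,0,0,0,0],
    [0,0,-0.3,0,0,0,0],
  ],
)

```text
time_s: 28.1
tcp_pos: [0.5436, 0.0727, 0.1262]
eef_rot: [-1.2, 81.4, -14.1]
contact_force: [-2.2, 0.8, 10.0]
gripper_width: 0.0001
```

carry_out(
  moves=[
    [0,0,-0.2,0,0,0,0],
    [0,0,-0.4,0,0,0,0],
    [0,0,-0.4,0,0,0,0],
    [0,0,-0.4,0,0,0,0],
  ],
)

```text
time_s: 28.5
tcp_pos: [0.5436, 0.0727, 0.126]
eef_rot: [-1.2, 81.4, -14.0]
contact_force: [-2.6, 0.5, 10.1]
gripper_width: 0.0005
```

About 10 N in total, some 3 N of it friction, leaves roughly 7 N on the pan. I'll release gently and back away.

carry_out(
  moves=[
    [0,0,1,0,0,0,0],
    [0,0,4,0,0,0,0],
    [0,0,15,0,0,0,0],
    [-10,2,40,0,0,0,0],
    [-30,7,80,0,0,0,0],
  ],
)

```text
time_s: 29.0
tcp_pos: [0.5119, 0.0787, 0.2037]
eef_rot: [-3.0, 81.7, -15.9]
contact_force: [0.5, 1.2, 0.4]
gripper_width: 0.0006
```

carry_out(
  moves=[
    [-10,-30,30,0,0,0,0],
    [-20,-75,50,0,0,0,0],
    [-30,-120,50,0,0,0,0],
    [-30,-165,50,0,0,0,0],
    [-30,-165,50,0,0,0,0],
  ],
)

```text
time_s: 29.5
tcp_pos: [0.482, -0.0894, 0.2558]
eef_rot: [-1.3, 81.4, -14.4]
contact_force: [-1.0, 0.7, -0.2]
gripper_width: 0.0
```

```bash
python3 - <<'E'
from h import *
s=r.get_state();print(s["tcp_pos"],s["contact_force"],s["time_s"])
T=r.capture("top"); S=r.capture("side")
o=np.zeros((480,800,3),np.uint8)
o[:,:480]=cv2.resize(S[150:270,300:420],(480,480),interpolation=cv2.INTER_CUBIC)
o[:300,480:780]=cv2.resize(T[130:230,225:325],(300,300),interpolation=cv2.INTER_CUBIC)
o[300:,480:780]=cv2.resize(T[173:270,375:437],None,fx=1.8,fy=1.8)[:180].shape[1] and cv2.resize(S[315:381,285:410],(300,180))
cv2.imwrite("pics/s9.png",o)
E
```

```text
[ 0.48202564 -0.08936323  0.25578053] [-0.9756826   0.70078582 -0.19580308] 29.5
```

View pics/s9.png

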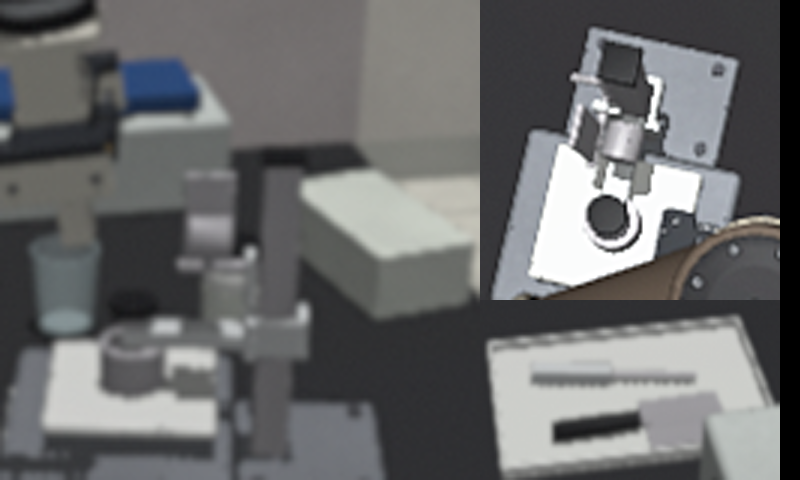

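The picture shows the weight on the pan (135,370), the pawl open with its weight at (622,138) in the top crop, and the rod flat in the tray at (610,375). The gripper is clear of everything. Handing in.

```bash
python3 -c "
from plant import r
print(r.close_job())"
```

```text
the job is handed in; nothing more can be done
None
```

The job is done and handed in at about 29.6 s of the 67 s allowed. No verdict was reported.

- **Pawl:** I slid the rod under the tail and lifted it along the arc about the pin. The pictures show it fell to the open side and stayed there, both after the rod was withdrawn and in the last check. The carriage was still up at that point.
- **Rod:** It is back in the white tray, lying flat beside the spatula at nearly its starting place.
- **Carriage:** I pressed it down by the knob with shut fingers. Sliding took about 2–3 N and the force rose when the weight reached the pan. I stopped at about 10 N at the hand.
- **Load on the pan:** I estimate about 7 N remains. I worked this out from the hand force less friction and did not measure it after release.
- **Last picture:** The weight is on the pan, the pawl is open, the rod is flat, and the gripper is clear with wrist force near zero.

**Disagreement found:** The real fingertips stop about 33 mm above the reported TCP position. The first grasps therefore closed on nothing, above the handle. I set the height by touch instead, and the camera overlay at the stand then matched.

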